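# Hang the lift-off door on the drying box and shut it

### The arm

A 7-joint arm with a two-finger parallel gripper is mounted at the origin on the work surface. World frame = base frame: x ahead of the robot, y to its left, z up, the work surface at z = 0. Lengths are in m, angles in rad, forces in N, time in s.
With the tool pointing down it reaches from about 0.4 to 0.85 m from the base axis. Payload 10.4 kg.
Tool frame: the origin (TCP) lies midway between the tips of the shut fingers; the grasp point (between the pads) lies 19 mm behind it; z points along the fingers, y is the direction in which the jaws open and shut (so a half turn about z gives the same grasp; the last joint's range is limited). The gripper opens to 87 mm and grips with 3 to 60 N. Pads are 19 mm wide; open, the fingers measure 117 mm over their backs; the gripper's body (75 mm by 190 mm) begins 51 mm behind the grasp point.
Start: joints at [-1.148, 0.332, -0.065, 1.46, 0.022, 1.35, -0.088], TCP at [0.269, 0.564, 0.223] pointing down, gripper open.
Joint ranges: [-2.6, 2.6], [-0.5, 2.12], [-1.47, 1.34], [0.16, 2.42], [-1.27, 4.41], [0.06, 2.06], [-2.6, 2.6]. Speed limits (rad/s): [2.22, 2.22, 2.79, 2.79, 3.14, 3.14, 3.14].

### API

Orientations are given as a unit quaternion [x, y, z, w].
In Python, from station import sense, capture, camera_params, close_job gives the robot as it stands. The module is installed in compiled form; this text tells all that it offers.
- The arm moves only by the shell command python3 -m creep 'ROWS' [FORCE]. ROWS is JSON, a list of rows, each an object with "translation": the shift along the tool's x, y, z in mm, a list of three; "rotation": the turn, a rotation vector about the tool's x, y, z in degrees, a list of three; "grip": the finger opening in mm, from 0 to 87. A call has 1 to 20 rows; each row shifts and turns the commanded pose from where the row before left it, along the tool's axes as they then stand; what a row does not reach is not made up. A row lasts 1/10 s, in which the tool goes at most 50 mm and 8.59 degrees, less where a joint would pass 70% of its speed; a pose out of reach is approached as far as the arm can. A call with a gripper value outside its range is refused whole. The fingers move at their own pace and stop on an object; FORCE is the grip in N (left out, the last holds). Time passes only in rows, so rows that do not move let the fingers close. It gives the time, the measured TCP pose, the force and the opening at its end, in the units of the state.
- sense(): the state, without advancing time (a new reading comes with each control period).
- capture(name): name is "scene" or "side" or "wrist"; returns the picture (400x640x3 uint8, blue, green, red); there is no depth.
- camera_params(name): a dict with "vfov" (degrees; the focal length in pixels is half the picture's height over the tangent of half this angle, whatever the lens; pixels are square), "cx", "cy" (the principal point, pixels), "D" ([k1, k2, p1, p2, k3] as OpenCV has them; the pictures are not rectified), "rvec" (rotation vector, rad) and "tvec" (3), from world to camera coordinates, as OpenCV has them. Camera axes: x right, y down, z forward; pixel columns grow to the right and rows downward; lengths in m; the calibration is good to about 2 mm. A picture is of the moment at which its call begins: read the wrist's pose just before it. camera_params takes no time and is no camera call; for the wrist camera it gives the pose at the moment of the call.
- close_job(): hands the job in, once; it reports no verdict.
The state is a dict: "time_s": time; "joint_positions": joint angles; "dq": joint speeds; "joint_efforts": joint torques, N m; "tcp_pos": TCP position; "eef_rot": TCP orientation; "wrist_force": force on the tool from outside, world axes, zero at the start; "ft_torque": the same for the moment, N m; "width": finger opening in m.
Only numpy, scipy, OpenCV 4.12 (cv2) and the standard library are available. Lean on these libraries where they do the work, as an engineer would, in place of code of your own. Each camera call takes 0.05 s, during which the arm holds its last target. There are 200 camera calls.

### The job

Close up the grey drying box: first take the glaze jar that stands in front of it, in the door's swing, and stand it upright well inside the edges of the bare wooden ware board. Then take the blue door from the slanted rack, lower it upright so that both knuckles drop over the box's two hinge pins together, keep hold of it until both are fully down, let go and swing it shut against the frame. Leave all the other things where they stand.

Things in the scene. Friction and masses are not known exactly. Their poses are not given: they have to be found in the camera images.
- cabinet: grey drying box, fixed, 180 deep (x) x 200 wide (y) x 215 mm high; origin at the centre of its underside on the table. Its open front looks along its own -x, at x = -90 mm; a dark door frame 168 wide, 170 mm high (z 30 to 200) stands 14 mm proud round the opening. Hinge pins at the front corner on its +y side; the door swings open towards -x. Steel disc on the roof, 30 mm high
- pin_low (a point): lower hinge pin: upright brass pin, 9 mm diameter, 26 mm high, its top 12 mm tapering to 3 mm; the point is on its axis at the foot, on the round steel seat (20 mm diameter) where the knuckle rests; in the box's frame (-112, 99, 45) mm
- pin_high (a point): upper hinge pin, the same, exactly 100 mm above the lower one; the point is on its seat. Each seat is carried by a bracket from the box's front, its underside 12 mm below the seat, so the lower knuckle has to come in from the side, beneath the upper bracket, before it is lowered
- latch (a point): point where the middle of the door's free edge lies when the door is shut: in the box's frame (-112, -85, 115) mm
- door_centre (a point): centre of the blue steel door, a loose panel 12 thick (x) x 170 wide (y) x 180 mm high (z), about 0.45 kg. x runs through the panel, its outside is the -x face; knuckles at the +y edge, free edge at -y; z up the panel. It starts in one slot of the rack, its top leaning 0.42 rad from vertical towards the rack's -x, outside underneath. Shut on the box, its axes are parallel to the box's
- door_edge (a point): middle of the door's free edge, (0, -85, 0) mm from its centre. The handle, an upright bar 10 mm thick, is on the outside at y = -60, z = -40 to 35 mm, reaching x = -39 mm. On the pins the door turns with slight friction and stays where left; up to 3 degrees of sag is normal
- knuckle_low (a point): lower knuckle of the door: steel ring, 13.5 mm hole, 22 mm outside, 20 mm high; the point is the centre of the hole at its lower end, at (0, 99, -70) mm from the door's centre; it goes over the lower pin and rests on its seat
- knuckle_high (a point): upper knuckle, the same; at (0, 99, 30) mm from the door's centre; goes over the upper pin
- rack: wooden slanted rack, fixed, base 290 (x) x 150 (y) x 12 mm; origin at the middle of the three slots, on the table; slots at x = -85, 0 and 85 mm, each a ledge and two posts (12 mm thick, up to 95 mm along the lean) that hold a panel leaning 0.42 rad towards the rack's -x; the lower edge of a panel stands 30 mm above the table. The door and two bats stand in the slots in any order
- jar_centre (a point): centre (half-way up) of the brown glaze jar with white lid, 58 mm diameter, 100 mm high, about 0.3 kg, loose; stands upright on the table in front of the drying box
- board: square ware board of light bare wood, 150 x 150 x 15 mm, fixed; origin at the centre of its underside on the table
- bat_a_centre (a point): centre of the pale square bat 130 x 130 x 12 mm leaning in the rack (bystander), axes as the door's
- bat_b_centre (a point): centre of the dark wooden square bat 130 x 130 x 12 mm leaning in the rack (bystander), axes as the door's
- bottle_centre (a point): centre of a green bottle, 52 mm diameter, 120 mm high (bystander)
- bowl_centre (a point): centre of a white bowl, 90 mm diameter, 50 mm high (bystander)
- mug_centre (a point): centre of a blue mug, 72 mm diameter, 85 mm high, handle at its +y (bystander)
- brick_centre (a point): centre of a red brick 160 x 75 x 60 mm (bystander)
- spool_centre (a point): centre of a plaster spool, 70 mm diameter, 68 mm high (bystander)
Not all that is in view belongs to the job. What is shaped like the part that bears door_centre but green is not meant.

How it is judged:
By the outcome, as a careful person would: the job done as asked, in the order asked, and still so for the second after the job is handed in, with the robot touching nothing.
It also fails if it takes over 72 s, if anything falls off the work surface, if the arm or the gripper's body presses on something with over 40 N, if the wrist force passes 120 N, or if a joint passes its speed limit or range.

## Working session

There is one attempt and no reset: what is moved stays moved. The work goes in short steps, Python scripts to look and compute and a shell command to move; the robot and the scene stay as the last step left them, time stands still between calls to the robot, and variables do not carry over. Pictures are saved under pics/ and viewed, about 8 in all and at most 12, crops included, and the job is handed in when it is done.

```bash
ls; mkdir -p pics
cat > h.py <<'E'
import numpy as np, cv2, json
from scipy.spatial.transform import Rotation as R
from station import sense, capture, camera_params, close_job
def cam(n):
    p=camera_params(n); f=200/np.tan(np.radians(p["vfov"])/2)
    K=np.array([[f,0,p["cx"]],[0,f,p["cy"]],[0,0,1.]])
    return K,np.array(p["D"],float),np.array(p["rvec"],float),np.array(p["tvec"],float)
def ray(c,uv):
    K,D,r,t=c; n=cv2.undistortPoints(np.array([[uv]],float),K,D)[0,0]
    M=R.from_rotvec(r.ravel()).as_matrix(); d=M.T@np.array([n[0],n[1],1]); return -M.T@t.ravel(), d/np.linalg.norm(d)
def plane(c,uv,z):
    o,d=ray(c,uv); return o+d*(z-o[2])/d[2]
def tri(c1,u1,c2,u2):
    o1,d1=ray(c1,u1);o2,d2=ray(c2,u2)
    s=np.linalg.lstsq(np.c_[d1,-d2],o2-o1,rcond=None)[0]
    a=o1+s[0]*d1;b=o2+s[1]*d2; return (a+b)/2,np.linalg.norm(a-b)
def proj(c,P):
    return cv2.projectPoints(np.atleast_2d(np.array(P,float)),c[2],c[3],c[0],c[1])[0][:,0]
E
python3 - <<'E'
from h import *
a=capture("scene");b=capture("side");w=capture("wrist")
cv2.imwrite("pics/scene0.png",a);cv2.imwrite("pics/side0.png",b);cv2.imwrite("pics/wrist0.png",w)
cv2.imwrite("pics/s2.png",np.vstack([a,b])[:, :] if 0 else cv2.resize(a,(800,500),interpolation=2))
cv2.imwrite("pics/s3.png",cv2.resize(b,(800,500),interpolation=2))
for n in("scene","side"):
    c=cam(n);print(n,c[0][0,0],c[0][:2,2],c[1],ray(c,(320,200)))
print(sense())
E
```

```text
pics
scene 416.90862383121527 [314.04794317 198.73128722] [-0.09630656  0.          0.          0.          0.        ] (array([ 1.37045507, -0.18600468,  0.82635403]), array([-0.77078062,  0.12862113, -0.62398225]))
side 456.5456139213054 [314.1617763 204.5703805] [-0.13058318  0.          0.          0.          0.        ] (array([ 0.15630399, -0.68784101,  1.01703597]), array([ 0.28703661,  0.54544099, -0.7874669 ]))
{'time_s': 0.15, 'joint_positions': array([-1.14758536,  0.33273638, -0.06471919,  1.46074387,  0.02159418,
        1.34994514, -0.08849217]), 'dq': array([ 4.45821283e-04,  1.32541950e-03,  7.95249694e-04, -4.01238726e-03,
        1.49183294e-04, -1.81332860e-04, -1.23427550e-05]), 'joint_efforts': array([ 1.12365775e-03, -6.23633981e+01,  2.49814731e-02, -3.90144575e+01,
       -6.12374931e-02,  3.71035037e-02,  1.41744490e-04]), 'tcp_pos': array([0.26934958, 0.56363931, 0.22193288]), 'eef_rot': array([ 2.21043876e-01,  9.75263698e-01, -5.58685554e-04, -1.06748876e-04]), 'wrist_force': array([-0.94892605,  0.14966634, -0.05901245]), 'ft_torque': array([-0.03741222, -0.01822832,  0.02143702]), 'width': 0.08701960462990851}
```

View pics/s2.png

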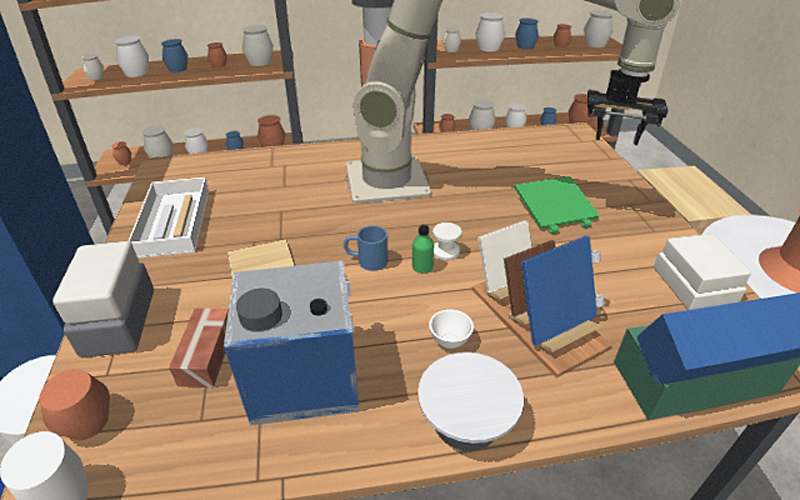

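View pics/s3.png

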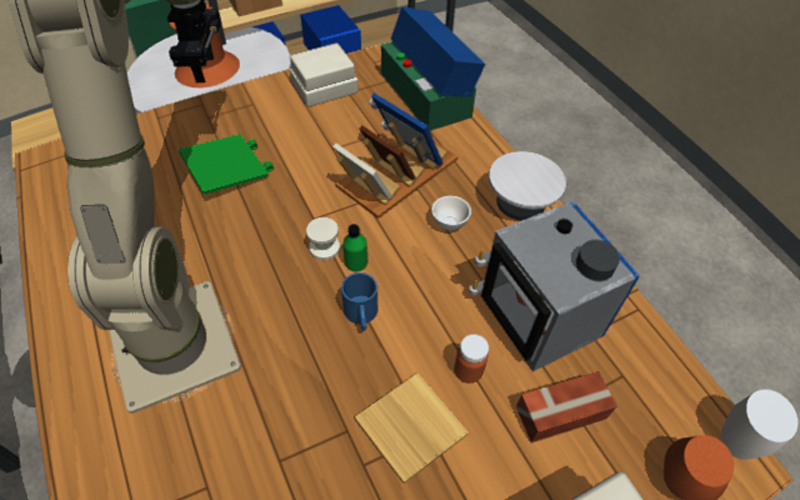

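Candidates (native px = viewed/1.25). The door could be the blue panel in the rack's outer slot, scene (448,232) / side (328,105); the flat green door at scene (445,162) is the decoy; and the blue bin lid at scene (600,270) and the box's blue back are other blue things. I choose the rack panel with knuckles. The jar could be the brown jar with white lid at side (377,287); the orange pots at the table edge have no lid. I'll check this in close crops.

Run:
```python
from h import *
a=cv2.imread("pics/scene0.png");b=cv2.imread("pics/side0.png")
cv2.imwrite("pics/c1.png",cv2.resize(b[155:390,280:520],None,fx=2.5,fy=2.5,interpolation=2))
x=cv2.resize(b[65:175,255:375],(400,367),interpolation=2);y=cv2.resize(a[170:300,370:500],(400,400),interpolation=2)
x=cv2.copyMakeBorder(x,0,33,0,0,0)
cv2.imwrite("pics/c2.png",np.hstack([x,y]))
```

```text
(no output)
```

View pics/c1.png

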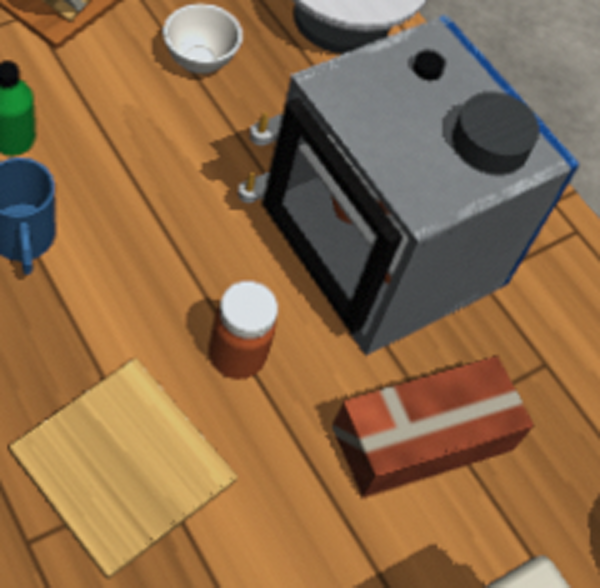

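View pics/c2.png

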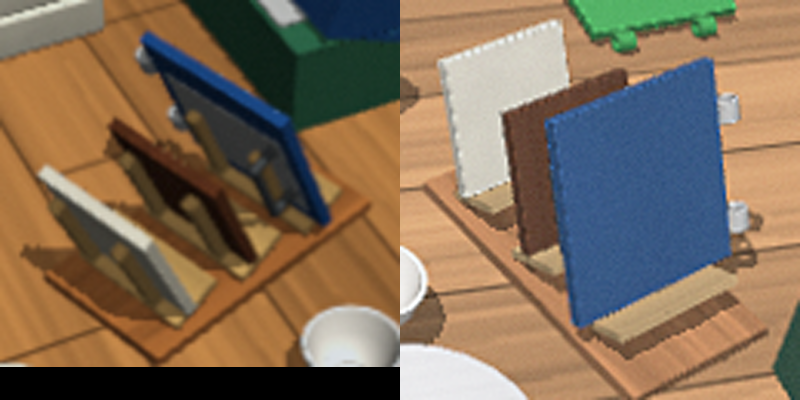

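The side crop shows pin tips at crop (264,118) and (252,175), the jar lid at (250,308) and the board corners clearly. In the rack, the blue panel with two knuckles at +y and a handle underneath is the door, in the +x-most slot.

```bash
cat > m.py <<'E'
from h import *
S=cam("side");A=cam("scene")
s=lambda x,y:(280+x/2.5-.3,155+y/2.5-.3)
q=lambda x,y:(255+x/3.333-.35,65+y/3.333-.35)
c=lambda x,y:(370+(x-400)/3.077-.34,170+y/3.077-.34)
print("jar",plane(S,s(250,308),.1))
bc=[plane(S,s(*p),.015) for p in[(10,446),(133,360),(237,479),(109,574)]]
print("board",np.mean(bc,0),[b.round(4).tolist() for b in bc])
rc=[plane(S,s(*p),.215) for p in[(292,77),(440,22),(578,163),(412,238)]]
# FL, BL, BR, FR
ctr=np.mean(rc,0); yv=(rc[0]+rc[1]-rc[2]-rc[3]); xv=rc[1]+rc[2]-rc[0]-rc[3]
print("cab",ctr,np.degrees(np.arctan2(xv[1],xv[0])),np.degrees(np.arctan2(-yv[0],yv[1])),[np.linalg.norm(v[:2])/2 for v in(xv,yv)])
th=np.arctan2(xv[1],xv[0]);Rz=R.from_euler('z',th).as_matrix()
for p in [(-.112,.099,.045),(-.112,.099,.145)]:print("pin from cab",Rz@np.array(p)+[ctr[0],ctr[1],0])
print("pins: top tip",plane(S,s(264,118),.171),"base",plane(S,s(262,133),.145)," low",plane(S,s(252,175),.071),plane(S,s(248,192),.045))
# roof corners in scene (800 px view)
rs=[plane(A,(x/1.25,y/1.25),.215) for x,y in[(346,263),(354,346),(226,361),(231,272)]]
print("scene roof",[r.round(4).tolist() for r in rs],np.mean(rs,0),[r.round(4).tolist() for r in rc])
# door corners +x face (scene)
P={}
for n,u in dict(TLm=(547,120),TRp=(712,58),BRp=(730,255),BLm=(573,325)).items():
    z=(.030+.006*0+ (.18*np.cos(.42) if n[0]=='T' else 0))+.012*np.sin(.42)
    P[n]=plane(A,c(*u),z);print(n,P[n].round(4))
print("tri TRp",tri(S,q(146,33),A,c(712,58)),"TLm",tri(S,q(293,121),A,c(547,120)))
print("tri BLm",tri(S,q(329,220),A,c(573,325)))
print("bats", tri(S,q(43,170),A,c(562,22)))
E
python3 m.py
```

```text
jar [ 0.51243879 -0.31223203  0.1       ]
board [ 0.35913596 -0.36333571  0.015     ] [[0.2736, -0.3044, 0.015], [0.4152, -0.2764, 0.015], [0.4451, -0.4236, 0.015], [0.3026, -0.4489, 0.015]]
cab [ 0.71262289 -0.26896655  0.215     ] -1.1832487749523504 1.2827227279358777 [np.float64(0.17548304975211557), np.float64(0.1923015651782867)]
pin from cab [ 0.60269114 -0.16767485  0.045     ]
pin from cab [ 0.60269114 -0.16767485  0.145     ]
pins: top tip [ 0.60075205 -0.17381599  0.171     ] base [ 0.6030779  -0.17281361  0.145     ]  low [ 0.60384586 -0.17043114  0.071     ] [ 0.60134499 -0.17277583  0.045     ]
scene roof [[0.6366, -0.1635, 0.215], [0.8363, -0.1684, 0.215], [0.8365, -0.3625, 0.215], [0.6279, -0.372, 0.215]] [ 0.73431625 -0.26660188  0.215     ] [[0.6262, -0.1709, 0.215], [0.7948, -0.1747, 0.215], [0.8059, -0.3668, 0.215], [0.6236, -0.3634, 0.215]]
TLm [0.6659 0.1643 0.1992]
TRp [0.6129 0.3265 0.1992]
BRp [0.6818 0.3511 0.0349]
BLm [0.7331 0.1881 0.0349]
tri TRp (array([0.60844842, 0.32917953, 0.19510587]), np.float64(0.0010939662742034978)) TLm (array([0.66600933, 0.1636945 , 0.19865483]), np.float64(0.001652239543770171))
tri BLm (array([0.73076578, 0.19083223, 0.03375975]), np.float64(0.004123542636517677))
bats (array([0.4757094 , 0.2547544 , 0.14603015]), np.float64(0.0026139841917073724))
```

```bash
cat >> h.py <<'E'
def down(yaw):  # tool pointing down, tool y at world angle yaw (deg)
    a=np.radians(yaw); y=np.array([np.cos(a),np.sin(a),0]); z=np.array([0,0,-1.]); return np.c_[np.cross(y,z),y,z]
def plan(pos,Rt,n,p0=None,R0=None,show=True):
    "constant row shift/turn in tool axes reaching pos,Rt in n rows"
    s=sense(); p0=s["tcp_pos"] if p0 is None else np.array(p0); R0=R.from_quat(s["eef_rot"]).as_matrix() if R0 is None else R0
    w=R.from_matrix(R0.T@Rt).as_rotvec()/n
    M=sum(R.from_rotvec(k*w).as_matrix() for k in range(n))
    d=np.linalg.solve(M,R0.T@(np.array(pos)-p0))
    path=[p0]
    for k in range(n): path.append(path[-1]+R0@R.from_rotvec(k*w).as_matrix()@d)
    if show: print(n,"rows d mm",(d*1000).round(2),"rot deg",np.degrees(w).round(3),"mid",path[n//2].round(3))
    return np.array(path)
E
python3 - <<'E'
from h import *
S=cam("side")
for n,u,z in[("mug",(360,283),.085),("bottle",(354,231),.12),("bowl",(451,203),.05),("spool",(322,228),.068)]:print(n,plane(S,(u[0]/1.25,u[1]/1.25),z))
p0=[.2693,.5636,.313]
plan([.512,-.312,.313],down(-90),22,p0,down(64.5-60))
E
python3 -m creep '[{"translation":[0,0,-15],"rotation":[0,0,8.5],"grip":87},{"translation":[0,0,-15],"rotation":[0,0,8.5],"grip":87},{"translation":[0,0,-15],"rotation":[0,0,8.5],"grip":87},{"translation":[0,0,-15],"rotation":[0,0,8.5],"grip":87},{"translation":[0,0,-15],"rotation":[0,0,8.5],"grip":87},{"translation":[0,0,-15],"rotation":[0,0,8.5],"grip":87},{"translation":[0,0,0],"rotation":[0,0,8.5],"grip":87}]' 20
```

```text
mug [ 0.38738274 -0.08214075  0.085     ]
bottle [0.42048995 0.01872021 0.12      ]
bowl [0.67620211 0.05395366 0.05      ]
spool [0.37639873 0.09791933 0.068     ]
22 rows d mm [-25.87  38.49   0.  ] rot deg [0.    0.    4.295] mid [0.582 0.179 0.313]
time_s: 0.85
tcp_pos: [0.2697, 0.5645, 0.3147]
eef_rot: [0.678, 0.735, 0.001, -0.001]
wrist_force: [0.3, -0.1, -1.0]
width: 0.0874
```

```bash
python3 -m creep '[{"translation":[-26,38,0],"rotation":[0,0,4.3],"grip":87},{"translation":[-26,38,0],"rotation":[0,0,4.3],"grip":87},{"translation":[-26,38,0],"rotation":[0,0,4.3],"grip":87},{"translation":[-26,38,0],"rotation":[0,0,4.3],"grip":87},{"translation":[-26,38,0],"rotation":[0,0,4.3],"grip":87},{"translation":[-26,38,0],"rotation":[0,0,4.3],"grip":87},{"translation":[-26,38,0],"rotation":[0,0,4.3],"grip":87},{"translation":[-26,38,0],"rotation":[0,0,4.3],"grip":87},{"translation":[-26,38,0],"rotation":[0,0,4.3],"grip":87},{"translation":[-26,38,0],"rotation":[0,0,4.3],"grip":87},{"translation":[-26,38,0],"rotation":[0,0,4.3],"grip":87},{"translation":[-26,38,0],"rotation":[0,0,4.3],"grip":87},{"translation":[-26,38,0],"rotation":[0,0,4.3],"grip":87},{"translation":[-26,38,0],"rotation":[0,0,4.3],"grip":87},{"translation":[-26,38,0],"rotation":[0,0,4.3],"grip":87},{"translation":[-26,38,0],"rotation":[0,0,4.3],"grip":87},{"translation":[-26,38,0],"rotation":[0,0,4.3],"grip":87},{"translation":[-26,38,0],"rotation":[0,0,4.3],"grip":87},{"translation":[-26,38,0],"rotation":[0,0,4.3],"grip":87},{"translation":[-26,38,0],"rotation":[0,0,4.3],"grip":87}]'
python3 - <<'E'
from h import *
w=capture("wrist");cv2.imwrite("pics/w1.png",w)
c=cam("wrist");print(ray(c,(320,200)),sense()["joint_positions"])
plan([.512,-.312,.25],down(-90),4)
for P in [(.512,-.312,.1),(.602,-.172,.145),(.602,-.172,.045)]:print(proj(c,P))
E
```

```text
time_s: 2.85
tcp_pos: [0.5513, -0.2256, 0.3123]
eef_rot: [0.997, 0.077, -0.0, -0.0]
wrist_force: [0.7, 0.2, -0.6]
width: 0.0873
(array([ 0.62917272, -0.22295897,  0.47596512]), array([-0.28002429, -0.03205044, -0.95945775])) [-0.26713476  0.27294439  0.74849719  1.43028694 -0.18139017  1.50936677
 -0.95867506]
4 rows d mm [-10.33  18.53  15.77] rot deg [0.047 0.017 1.982] mid [ 0.531 -0.274  0.281]
[[374.37187533 212.48723111]]
[[273.24251104 133.34764754]]
[[284.39297394 129.07785847]]
```

View pics/w1.png

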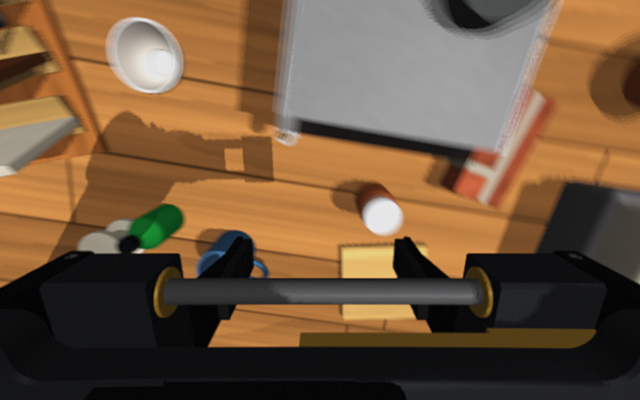

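Wrist view: jar lid at (381,213), pins at (287,137) and the board between the fingers. All close to prediction, though the picture is motion-blurred.

```bash
python3 -m creep '[{"translation":[-10,18.5,11],"rotation":[0,0,2],"grip":87},{"translation":[-10,18.5,11],"rotation":[0,0,2],"grip":87},{"translation":[-10,18.5,11],"rotation":[0,0,2],"grip":87},{"translation":[-10,18.5,11],"rotation":[0,0,2],"grip":87},{"translation":[0,0,0],"rotation":[0,0,0],"grip":87},{"translation":[0,0,0],"rotation":[0,0,0],"grip":87},{"translation":[0,0,0],"rotation":[0,0,0],"grip":87}]'
python3 - <<'E'
from h import *
c=cam("wrist");w=capture("wrist");cv2.imwrite("pics/w2.png",w)
h=cv2.cvtColor(w,cv2.COLOR_BGR2HSV)
u=proj(c,(.512,-.312,.1))[0];print("pred",u,sense()["tcp_pos"])
m=((h[...,1]<45)&(h[...,2]>170)).astype(np.uint8)
n,l,st,ce=cv2.connectedComponentsWithStats(m)
for i in range(1,n):
    if st[i,4]>150:print(st[i],ce[i],plane(c,ce[i],.1))
plan([.512,-.312,.06],down(-90),8)
E
```

```text
time_s: 3.6
tcp_pos: [0.5205, -0.301, 0.2685]
eef_rot: [1.0, 0.009, 0.0, -0.0]
wrist_force: [0.1, -0.3, 0.5]
width: 0.0869
pred [331.84092649 195.83369217] [ 0.5206118  -0.30089699  0.26862823]
[ 329    0  106   78 4886] [393.85837086  38.43962341] [ 0.67876695 -0.37030414  0.1       ]
[   0    4   77   87 4290] [38.46060606 53.11025641] [ 0.65681727 -0.00911435  0.1       ]
[ 424   21   74  140 1343] [465.49143708  95.18615041] [ 0.62622835 -0.45179305  0.1       ]
[130  24  16  47 282] [137.4893617   56.97163121] [ 0.65630563 -0.10782406  0.1       ]
[177 102  19  17 168] [188.32738095 110.83333333] [ 0.60489765 -0.15318728  0.1       ]
[ 310  171   43   42 1430] [330.84265734 191.62447552] [ 0.51715221 -0.3106731   0.1       ]
[627 243  13  41 265] [635.29811321 267.47169811] [ 0.42534818 -0.69663484  0.1       ]
[ 12 254  29  26 436] [ 24.33486239 265.1766055 ] [0.4138188  0.07366733 0.1       ]
8 rows d mm [-1.1   1.38 26.08] rot deg [-0.002 -0.003  0.131] mid [ 0.516 -0.306  0.164]
```

```bash
python3 -m creep '[{"translation":[-2,5,25],"rotation":[0,0,0.5],"grip":87},{"translation":[-2,5,25],"rotation":[0,0,0.5],"grip":87},{"translation":[-1.5,0,25],"rotation":[0,0,0],"grip":87},{"translation":[0,0,25],"rotation":[0,0,0],"grip":87},{"translation":[0,0,25],"rotation":[0,0,0],"grip":87},{"translation":[0,0,25],"rotation":[0,0,0],"grip":87},{"translation":[0,0,25],"rotation":[0,0,0],"grip":87},{"translation":[0,0,25],"rotation":[0,0,0],"grip":87},{"translation":[0,0,12],"rotation":[0,0,0],"grip":87},{"translation":[0,0,0],"rotation":[0,0,0],"grip":87},{"translation":[0,0,0],"rotation":[0,0,0],"grip":50},{"translation":[0,0,0],"rotation":[0,0,0],"grip":50},{"translation":[0,0,0],"rotation":[0,0,0],"grip":50},{"translation":[0,0,0],"rotation":[0,0,0],"grip":50},{"translation":[0,0,0],"rotation":[0,0,0],"grip":50},{"translation":[0,0,0],"rotation":[0,0,0],"grip":50}]' 20
python3 - <<'E'
from h import *
s=sense();print(s["tcp_pos"],s["width"],s["joint_positions"])
p=s["tcp_pos"]
plan([.359,-.363,.11],down(-90),6,[p[0],p[1],.11])
E
```

```text
time_s: 5.25
tcp_pos: [0.515, -0.3115, 0.057]
eef_rot: [1.0, -0.0, 0.0, -0.0]
wrist_force: [-0.7, 1.9, 5.2]
width: 0.057
[ 0.51495478 -0.3114721   0.05695053] 0.05702466253474676 [-0.08170878  0.50643826  0.70322601  1.73531644 -0.37369219  1.03739254
 -0.81831559]
6 rows d mm [-2.599e+01  8.590e+00 -1.000e-02] rot deg [-0.003 -0.007 -0.004] mid [ 0.437 -0.337  0.11 ]
```

```bash
python3 -m creep '[{"translation":[0,0,-15],"rotation":[0,0,0],"grip":50},{"translation":[0,0,-20],"rotation":[0,0,0],"grip":50},{"translation":[0,0,-15],"rotation":[0,0,0],"grip":50},{"translation":[-26,8.5,0],"rotation":[0,0,0],"grip":50},{"translation":[-26,8.5,0],"rotation":[0,0,0],"grip":50},{"translation":[-26,8.5,0],"rotation":[0,0,0],"grip":50},{"translation":[-26,8.5,0],"rotation":[0,0,0],"grip":50},{"translation":[-26,8.5,0],"rotation":[0,0,0],"grip":50},{"translation":[-26,8.5,0],"rotation":[0,0,0],"grip":50},{"translation":[0,0,0],"rotation":[0,0,0],"grip":50},{"translation":[0,0,12],"rotation":[0,0,0],"grip":50},{"translation":[0,0,10],"rotation":[0,0,0],"grip":50},{"translation":[0,0,5],"rotation":[0,0,0],"grip":50},{"translation":[0,0,3],"rotation":[0,0,0],"grip":50},{"translation":[0,0,3],"rotation":[0,0,0],"grip":50},{"translation":[0,0,0],"rotation":[0,0,0],"grip":50},{"translation":[0,0,0],"rotation":[0,0,0],"grip":50}]'
python3 - <<'E'
from h import *
s=sense();print(s["tcp_pos"],s["width"],s["wrist_force"])
b=capture("side");cv2.imwrite("pics/side1.png",b)
cv2.imwrite("pics/c3.png",cv2.resize(b[240:400,240:420],None,fx=3,fy=3,interpolation=2))
E
```

```text
time_s: 6.95
tcp_pos: [0.3586, -0.3627, 0.0736]
eef_rot: [1.0, -0.0, 0.0, 0.0]
wrist_force: [-0.0, -0.6, -3.2]
width: 0.057
[ 0.35864065 -0.36267271  0.07361603] 0.057048734475250266 [-0.03578508 -0.61988822 -3.21000491]
```

View pics/c3.png

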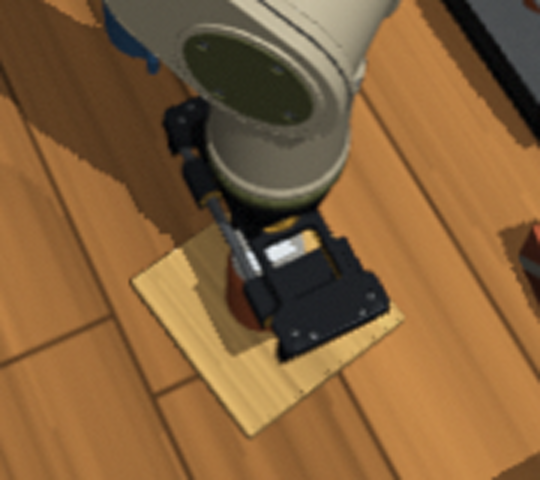

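```bash
python3 -m creep '[{"translation":[0,0,1],"rotation":[0,0,0],"grip":50},{"translation":[0,0,1],"rotation":[0,0,0],"grip":50},{"translation":[0,0,0],"rotation":[0,0,0],"grip":87},{"translation":[0,0,0],"rotation":[0,0,0],"grip":87},{"translation":[0,0,0],"rotation":[0,0,0],"grip":87},{"translation":[0,0,0],"rotation":[0,0,0],"grip":87},{"translation":[0,0,-15],"rotation":[0,0,0],"grip":87},{"translation":[0,0,-30],"rotation":[0,0,0],"grip":87},{"translation":[0,0,-40],"rotation":[0,0,0],"grip":87},{"translation":[0,0,-40],"rotation":[0,0,-7],"grip":87},{"translation":[0,0,-40],"rotation":[0,0,-7],"grip":87},{"translation":[0,0,-40],"rotation":[0,0,-7],"grip":87},{"translation":[0,0,-40],"rotation":[0,0,-7],"grip":87},{"translation":[0,0,0],"rotation":[0,0,-7],"grip":87}]'
cat >> h.py <<'E'
def doorR(yaw,lean): return R.from_euler('z',yaw,degrees=True).as_matrix()@R.from_euler('y',-lean).as_matrix()
def toolR(D): return np.c_[np.cross(D[:,0],-D[:,2]),D[:,0],-D[:,2]]
E
python3 - <<'E'
from h import *
s=sense();print(s["tcp_pos"],s["width"],s["wrist_force"])
b=capture("side");cv2.imwrite("pics/side2.png",b)
# jar lid check by mask
h=cv2.cvtColor(b,cv2.COLOR_BGR2HSV);m=((h[...,1]<50)&(h[...,2]>170)).astype(np.uint8);S=cam("side")
n,l,st,ce=cv2.connectedComponentsWithStats(m)
for i in range(1,n):
    if st[i,4]>60 and 300<ce[i][1]<360 and ce[i][0]<420:print("lid",st[i],plane(S,ce[i],.115))
D=doorR(18,.42);P=np.array([.667,.256,.114])+D[:,2]*.164
print(P);pa=plan(P,toolR(D),16);print(pa.round(3)[::4])
E
```

```text
time_s: 8.4
tcp_pos: [0.3593, -0.3644, 0.3225]
eef_rot: [0.953, 0.302, 0.003, 0.003]
wrist_force: [1.1, -0.3, -1.4]
width: 0.0871
[ 0.35926707 -0.36437027  0.32252331] 0.08710573813613404 [ 1.1319001  -0.3080354  -1.43993203]
lid [317 311  25  23 448] [ 0.35699045 -0.36149435  0.115     ]
[0.60340027 0.23533519 0.26374659]
16 rows d mm [42.79  0.22  5.69] rot deg [-1.278  0.952 -4.452] mid [ 0.575 -0.103  0.289]
[[ 0.359 -0.364  0.32 ]
 [ 0.486 -0.25   0.301]
 [ 0.575 -0.103  0.289]
 [ 0.615  0.064  0.279]
 [ 0.603  0.235  0.264]]
```

Jar stands at the board centre (lid at (.357,-.361)). On to the door.

```bash
python3 -m creep '[{"translation":[43,0,5.5],"rotation":[-1.28,0.95,-4.45],"grip":87},{"translation":[43,0,5.5],"rotation":[-1.28,0.95,-4.45],"grip":87},{"translation":[43,0,5.5],"rotation":[-1.28,0.95,-4.45],"grip":87},{"translation":[43,0,5.5],"rotation":[-1.28,0.95,-4.45],"grip":87},{"translation":[43,0,5.5],"rotation":[-1.28,0.95,-4.45],"grip":87},{"translation":[43,0,5.5],"rotation":[-1.28,0.95,-4.45],"grip":87},{"translation":[43,0,5.5],"rotation":[-1.28,0.95,-4.45],"grip":87},{"translation":[43,0,5.5],"rotation":[-1.28,0.95,-4.45],"grip":87},{"translation":[43,0,5.5],"rotation":[-1.28,0.95,-4.45],"grip":87},{"translation":[43,0,5.5],"rotation":[-1.28,0.95,-4.45],"grip":87},{"translation":[43,0,5.5],"rotation":[-1.28,0.95,-4.45],"grip":87},{"translation":[43,0,5.5],"rotation":[-1.28,0.95,-4.45],"grip":87},{"translation":[43,0,5.5],"rotation":[-1.28,0.95,-4.45],"grip":87},{"translation":[43,0,5.5],"rotation":[-1.28,0.95,-4.45],"grip":87},{"translation":[43,0,5.5],"rotation":[-1.28,0.95,-4.45],"grip":87},{"translation":[43,0,5.5],"rotation":[-1.28,0.95,-4.45],"grip":87},{"translation":[0,0,0],"rotation":[0,0,0],"grip":87},{"translation":[0,0,0],"rotation":[0,0,0],"grip":87},{"translation":[0,0,0],"rotation":[0,0,0],"grip":87}]'
python3 - <<'E'
from h import *
c=cam("wrist");w=capture("wrist");s=sense();print(s["tcp_pos"],s["eef_rot"],s["joint_positions"])
D=doorR(18,.42);C=np.array([.667,.256,.114])
v=w.copy()
for P in [(6,-85,90),(6,85,90),(-6,-85,90),(-6,85,90)]:
    u=proj(c,C+D@(np.array(P)/1000))[0];print(P,u);cv2.circle(v,tuple(int(x) for x in u),3,(0,255,255),1)
cv2.imwrite("pics/w3.png",v);cv2.imwrite("pics/w3raw.png",w)
plan(C+D[:,2]*.164,toolR(D),1)
E
```

```text
time_s: 10.35
tcp_pos: [0.6079, 0.2362, 0.2632]
eef_rot: [0.582, 0.787, 0.167, 0.122]
wrist_force: [-0.1, 0.0, -0.3]
width: 0.0869
[0.60805641 0.23601742 0.26326286] [0.58157011 0.78675173 0.16733246 0.12164608] [-0.71571212  0.06557835  0.25010992  1.75725411  0.06316751  0.91013825
 -0.20020002]
(6, -85, 90) [324.65388101 298.10039632]
(6, 85, 90) [321.66591962 108.14040092]
(-6, -85, 90) [311.93109154 298.25350316]
(-6, 85, 90) [306.03497988 108.39061252]
1 rows d mm [ 0.72 -4.06 -2.32] rot deg [-0.185  0.199 -0.902] mid [0.608 0.236 0.263]
```

View pics/w3.png

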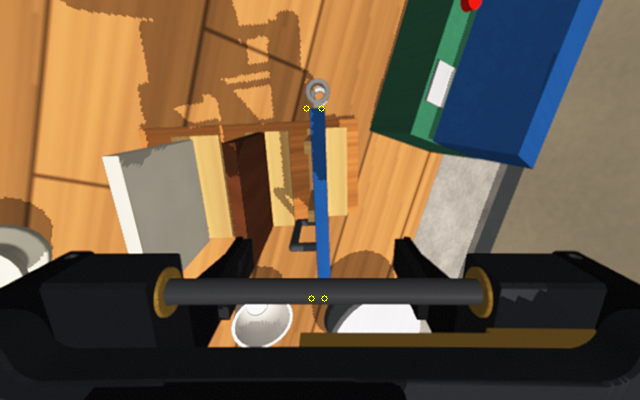

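The wrist view shows the blue door edge-on from (318,108) to (323,278), with the knuckle ring at (318,92), about 4 px right of the prediction.

Run:
```python
from h import *
w=cv2.imread("pics/w3raw.png");h=cv2.cvtColor(w,cv2.COLOR_BGR2HSV)
m=(h[...,0]>95)&(h[...,0]<125)&(h[...,1]>110)&(h[...,2]>40)
for r in range(104,280,8):
    x=np.where(m[r,290:350])[0]+290
    if len(x):print(r,x.min(),x.max(),w[r,x].mean(1)[::3].round().astype(int))
c=cam("wrist");D=doorR(18,.42);C=np.array([.667,.256,.114])
for y in(85,45,0,-40,-67):print(y,[proj(c,C+D@(np.array([x,y,90])/1000))[0].round(1) for x in(-6,6)])
print("kn",proj(c,C+D@np.array([0,.099,.05])),"kn low top",proj(c,C+D@np.array([0,.099,-.05])))
```

```text
112 310 323 [88 66 59 63 60]
120 311 324 [72 61 60 61 60]
128 311 324 [70 61 62 63 60]
136 311 324 [60 59 61 62 59]
144 312 324 [62 60 62 60 55]
152 312 324 [73 62 63 61 57]
160 313 325 [60 61 61 62 69]
168 313 325 [65 60 60 60 62]
176 313 325 [94 96 59 60 56]
184 314 326 [ 96  99  99 100 121]
192 314 326 [ 88  98  98 100 107]
200 314 326 [ 80 101 101 100 100]
208 314 326 [ 76  98  95 103  98]
216 315 327 [ 96  97  98  99 108]
224 315 327 [ 76 101 101 101 104]
232 316 327 [ 99 100 101 101]
240 317 328 [101  99 102 102]
248 316 328 [ 73 101 103 103 108]
256 317 328 [102 101 103 106]
264 318 329 [ 99 103 104 107]
272 318 329 [102 102 103 104]
85 [array([305.8, 108.1]), array([321.5, 107.9])]
45 [array([307.5, 160.3]), array([322.3, 160.1])]
0 [array([309.2, 212.8]), array([323.2, 212.6])]
-40 [array([310.5, 254.9]), array([323.8, 254.8])]
-67 [array([311.3, 281.3]), array([324.3, 281.1])]
kn [[314.71957576  92.10618674]] kn low top [[317.08325051  98.00587084]]
```

```bash
python3 -m creep '[{"translation":[0,0,20],"rotation":[0,0,0],"grip":50},{"translation":[0,0,20],"rotation":[0,0,0],"grip":50},{"translation":[0,0,20],"rotation":[0,0,0],"grip":50},{"translation":[0,0,20],"rotation":[0,0,0],"grip":50},{"translation":[0,0,15],"rotation":[0,0,0],"grip":50},{"translation":[0,0,13],"rotation":[0,0,0],"grip":50},{"translation":[0,0,0],"rotation":[0,0,0],"grip":50},{"translation":[0,0,0],"rotation":[0,0,0],"grip":5},{"translation":[0,0,0],"rotation":[0,0,0],"grip":5},{"translation":[0,0,0],"rotation":[0,0,0],"grip":5},{"translation":[0,0,0],"rotation":[0,0,0],"grip":5},{"translation":[0,0,0],"rotation":[0,0,0],"grip":5},{"translation":[0,0,0],"rotation":[0,0,0],"grip":5},{"translation":[0,0,0],"rotation":[0,0,0],"grip":5}]' 50
python3 - <<'E'
from h import *
s=sense();print(s["tcp_pos"],s["wrist_force"],s["ft_torque"],s["width"])
E
```

```text
time_s: 11.8
tcp_pos: [0.6491, 0.251, 0.1643]
eef_rot: [0.58, 0.788, 0.167, 0.121]
wrist_force: [-1.3, -1.0, 1.7]
width: 0.0117
[0.64913411 0.2510347  0.16434946] [-1.2606973  -1.03133305  1.69535458] [-0.40039776  0.62420313  0.12355252] 0.011704453674878906
```

```bash
python3 -m creep '[{"translation":[0,0,-6],"rotation":[0,0,0],"grip":5},{"translation":[0,0,-12],"rotation":[0,0,0],"grip":5},{"translation":[0,0,-15],"rotation":[0,0,0],"grip":5},{"translation":[0,0,-20],"rotation":[0,0,0],"grip":5},{"translation":[0,0,-20],"rotation":[0,0,0],"grip":5},{"translation":[0,0,-20],"rotation":[0,0,0],"grip":5},{"translation":[0,0,-20],"rotation":[0,0,0],"grip":5},{"translation":[0,0,-15],"rotation":[0,0,0],"grip":5},{"translation":[0,0,-8],"rotation":[0,0,0],"grip":5},{"translation":[0,0,0],"rotation":[0,0,0],"grip":5}]' 60
python3 - <<'E'
from h import *
s=sense();print(s["tcp_pos"],s["wrist_force"],s["ft_torque"],s["width"],s["joint_positions"])
# hover: door yaw psi, upright, hinge axis at pin + offset, raised
psi=-55; D=doorR(psi,0); pin=np.array([.602,-.1725])
off=np.array([-.07,.06])
tcp=np.array([pin[0]+off[0],pin[1]+off[1],0])-D@np.array([0,.099,0]); tcp[2]=.115+.045+.054+.03
print(tcp)
pa=plan(tcp,toolR(D),20);print(pa.round(3)[::4])
E
```

```text
time_s: 12.8
tcp_pos: [0.5966, 0.2344, 0.2895]
eef_rot: [0.58, 0.788, 0.168, 0.121]
wrist_force: [-0.5, 0.1, -4.1]
width: 0.0113
[0.596562   0.23436505 0.28950898] [-0.45798074  0.05103004 -4.08600481] [-0.36543522  0.963526   -0.01018239] 0.011319383959280995 [-0.72641239  0.02490731  0.24781914  1.74318533  0.07606939  0.96339023
 -0.2091025 ]
[ 0.45090395 -0.16928407  0.244     ]
20 rows d mm [-23.07  -1.36   0.93] rot deg [ 1.026 -0.763  3.557] mid [0.591 0.008 0.266]
[[ 0.597  0.234  0.29 ]
 [ 0.612  0.144  0.282]
 [ 0.604  0.052  0.272]
 [ 0.573 -0.034  0.261]
 [ 0.521 -0.109  0.251]
 [ 0.451 -0.169  0.244]]
```

```bash
python3 -m creep '[{"translation":[0,0,-12],"rotation":[0,0,0],"grip":5},{"translation":[-23,-1.4,-0.9],"rotation":[1.03,-0.76,3.56],"grip":5},{"translation":[-23,-1.4,-0.9],"rotation":[1.03,-0.76,3.56],"grip":5},{"translation":[-23,-1.4,-0.9],"rotation":[1.03,-0.76,3.56],"grip":5},{"translation":[-23,-1.4,-0.9],"rotation":[1.03,-0.76,3.56],"grip":5},{"translation":[-23,-1.4,-0.9],"rotation":[1.03,-0.76,3.56],"grip":5},{"translation":[-23,-1.4,-0.9],"rotation":[1.03,-0.76,3.56],"grip":5},{"translation":[-23,-1.4,-0.9],"rotation":[1.03,-0.76,3.56],"grip":5},{"translation":[-23,-1.4,-0.9],"rotation":[1.03,-0.76,3.56],"grip":5},{"translation":[-23,-1.4,-0.9],"rotation":[1.03,-0.76,3.56],"grip":5},{"translation":[-23,-1.4,-0.9],"rotation":[1.03,-0.76,3.56],"grip":5},{"translation":[-23,-1.4,-0.9],"rotation":[1.03,-0.76,3.56],"grip":5},{"translation":[-23,-1.4,-0.9],"rotation":[1.03,-0.76,3.56],"grip":5},{"translation":[-23,-1.4,-0.9],"rotation":[1.03,-0.76,3.56],"grip":5},{"translation":[-23,-1.4,-0.9],"rotation":[1.03,-0.76,3.56],"grip":5},{"translation":[-23,-1.4,-0.9],"rotation":[1.03,-0.76,3.56],"grip":5},{"translation":[-23,-1.4,-0.9],"rotation":[1.03,-0.76,3.56],"grip":5},{"translation":[-23,-1.4,-0.9],"rotation":[1.03,-0.76,3.56],"grip":5},{"translation":[-23,-1.4,-0.9],"rotation":[1.03,-0.76,3.56],"grip":5},{"translation":[-23,-1.4,-0.9],"rotation":[1.03,-0.76,3.56],"grip":5}]'
python3 - <<'E'
from h import *
s=sense();print(s["tcp_pos"],s["eef_rot"])
D=doorR(-55,0)
plan([.451,-.169,.262],toolR(D),4)
E
```

```text
time_s: 14.8
tcp_pos: [0.4555, -0.1581, 0.2891]
eef_rot: [0.945, 0.327, 0.008, 0.005]
wrist_force: [0.8, -0.4, -3.2]
width: 0.0116
[ 0.45550006 -0.15808238  0.28907518] [0.94484689 0.32737622 0.00772072 0.005436  ]
4 rows d mm [-2.59  1.44  6.77] rot deg [ 0.215 -0.164  0.805] mid [ 0.453 -0.164  0.276]
```

```bash
python3 -m creep '[{"translation":[-2.6,1.4,10],"rotation":[0.22,-0.16,0.8],"grip":5},{"translation":[-2.6,1.4,10],"rotation":[0.22,-0.16,0.8],"grip":5},{"translation":[-2.6,1.4,10],"rotation":[0.22,-0.16,0.8],"grip":5},{"translation":[-2.6,1.4,10],"rotation":[0.22,-0.16,0.8],"grip":5},{"translation":[0,0,0],"rotation":[0,0,0],"grip":5},{"translation":[0,0,0],"rotation":[0,0,0],"grip":5},{"translation":[0,0,0],"rotation":[0,0,0],"grip":5}]'
python3 - <<'E'
from h import *
b=capture("side");c=cam("wrist");w=capture("wrist");s=sense();print(s["tcp_pos"],s["eef_rot"],s["wrist_force"])
cv2.imwrite("pics/side3.png",b);cv2.imwrite("pics/w4.png",w)
x=cv2.resize(b[130:290,300:460],(480,480),interpolation=2);y=cv2.resize(w[0:300,170:400],(320,417),interpolation=2)
y=cv2.copyMakeBorder(y,0,63,0,0,0);cv2.imwrite("pics/c4.png",np.hstack([x,y]))
E
```

```text
time_s: 15.5
tcp_pos: [0.4529, -0.1676, 0.2493]
eef_rot: [0.953, 0.304, 0.001, 0.0]
wrist_force: [0.5, 1.1, -3.8]
width: 0.0115
[ 0.45283452 -0.16759277  0.24936559] [9.52789908e-01 3.03628470e-01 9.76060489e-04 4.35947401e-04] [-0.42563254  0.21621969 -2.95846722]
```

View pics/c4.png

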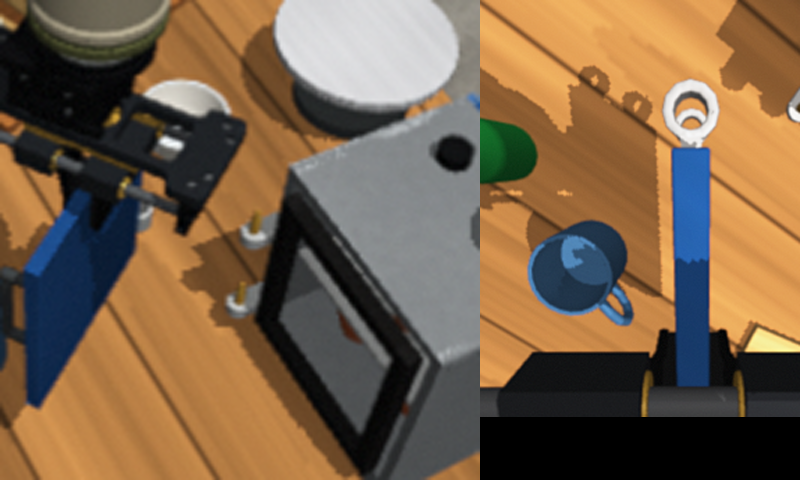

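The side crop shows the door hanging upright, with the pins at crop (254,232) and (240,297). The wrist view shows the upper knuckle ring at about native (321,80), with the lower one visible through its hole.

Run:
```python
from h import *
c=cam("wrist");s=sense();w=cv2.imread("pics/w4.png")
T=R.from_quat(s["eef_rot"]).as_matrix();D=np.c_[T[:,1],0*T[:,0],-T[:,2]];D[:,1]=np.cross(D[:,2],D[:,0])
print("yaw",np.degrees(np.arctan2(D[1,0],D[0,0])))
C=s["tcp_pos"]-D[:,2]*.054
for n,p in dict(up_top=(0,99,50),up_bot=(0,99,30),lo_top=(0,99,-50),lo_bot=(0,99,-70),edge=(0,85,90)).items():
    print(n,proj(c,C+D@(np.array(p)/1000))[0].round(1))
h=cv2.cvtColor(w,cv2.COLOR_BGR2HSV);roi=(slice(40,120),slice(285,360))
m=((h[...,1]<60)&(h[...,2]>120)).astype(np.uint8)[roi]
cs,hi=cv2.findContours(m,cv2.RETR_CCOMP,cv2.CHAIN_APPROX_NONE)
for k,q in enumerate(cs):
    if len(q)>15:
        e=cv2.fitEllipse(q);print(hi[0][k][3],np.array(e[0])+[285,40],e[1],cv2.boundingRect(q))
cv2.imwrite("pics/r.png",cv2.resize(w[50:110,290:420],None,fx=6,fy=6,interpolation=2))
# pins from w2 (pose of that time unknown here): TCP (.5206,-.3009,.2686)
```

```text
yaw -54.64870733840244
up_top [320.8  82.9]
up_bot [321.   86.5]
lo_top [321.6  95.2]
lo_bot [321.6  96.6]
edge [320.3 109.1]
-1 [321.18832397  80.38452911] (38.60409164428711, 47.68131637573242) (16, 17, 41, 50)
2 [321.72714996  88.28175354] (10.048245429992676, 14.529085159301758) (29, 43, 16, 11)
2 [321.27897644  75.08632278] (19.8450927734375, 26.20013427734375) (24, 25, 26, 20)
```

View pics/r.png

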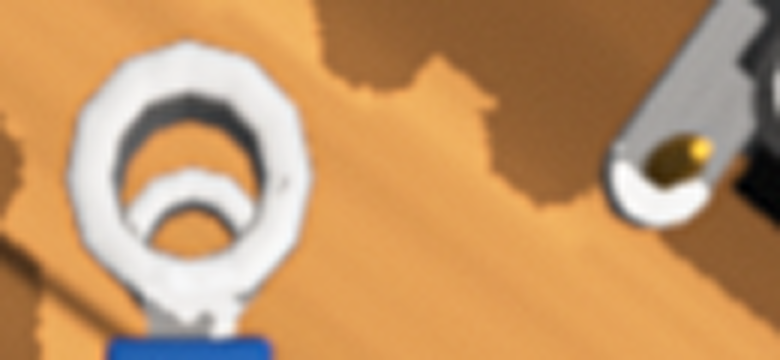

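Run:
```python
from h import *
c=cam("wrist");s=sense()
T=R.from_quat(s["eef_rot"]).as_matrix();D=np.c_[T[:,1],0*T[:,0],-T[:,2]];D[:,1]=np.cross(D[:,2],D[:,0])
kn=plane(c,(321.7,79.2),s["tcp_pos"][2]-.004);print("knuckle top",kn,"in door axes rel TCP",(D.T@(kn-s["tcp_pos"])*1000).round(1))
kl=plane(c,(322.5,93),s["tcp_pos"][2]-.104);print("low",(D.T@(kl-s["tcp_pos"])*1000).round(1))
pt=plane(c,(406.8,74.9),.171);print("pin tip",pt)
k0=plane(c,(290+190/6,50+175/6),s["tcp_pos"][2]-.004)
d=pt-kn; d[2]=0;print("delta world",d,"tool",(T.T@d*1000).round(1))
S=cam("side");
```

```text
knuckle top [ 0.53536731 -0.10962963  0.24536559] in door axes rel TCP [  0.5 100.8  -4.2]
low [   0.8  100.8 -104.2]
pin tip [ 0.58213799 -0.15626371  0.171     ]
delta world [ 0.04677068 -0.04663408  0.        ] tool [11.2 65.1  0.1]
```

Run:
```python
from h import *
c=cam("wrist");print(ray(c,(320,200))[0])
for z in(.045,.071,.145,.171):print(z,proj(c,(.602,-.1725,z)),plane(c,(406.8,74.9),z))
w=cv2.imread("pics/w4.png")
cv2.imwrite("pics/r2.png",cv2.resize(w[20:140,380:520],None,fx=5,fy=5,interpolation=2))
```

```text
[ 0.52046108 -0.12061837  0.41268416]
0.045 [[398.44079554  82.99473953]] [ 0.61429272 -0.17484711  0.045     ]
0.071 [[404.45163068  80.40554871]] [ 0.60765762 -0.17101244  0.071     ]
0.145 [[428.28092812  70.12612549]] [ 0.58877309 -0.16009838  0.145     ]
0.171 [[440.3212892   64.92324486]] [ 0.58213799 -0.15626371  0.171     ]
```

View pics/r2.png

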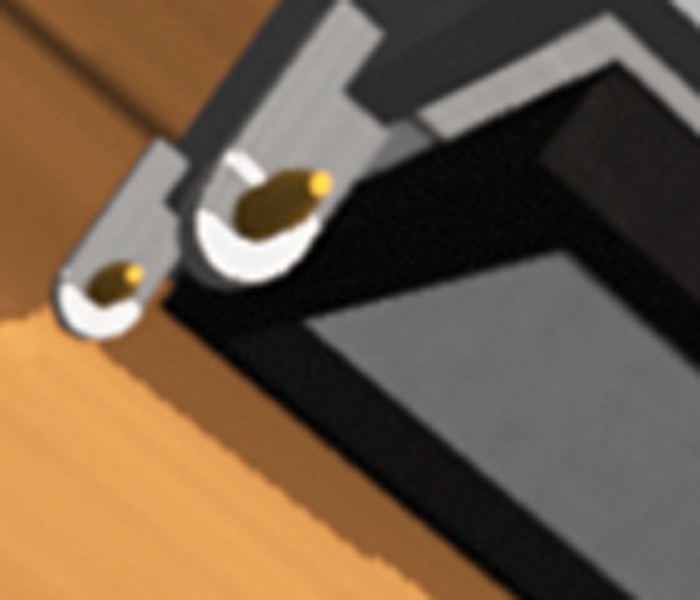

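Both pins are seen now: upper tip at (444,56.6), lower tip at (406.8,74.6). The earlier "tip" was the lower pin's.

Run:
```python
from h import *
c=cam("wrist");s=sense();T=R.from_quat(s["eef_rot"]).as_matrix()
u=plane(c,(443.9,56.5),.171);l=plane(c,(406.7,74.5),.071);print(u,l)
uf=plane(c,(380+252/5,20+222/5),.146);lf=plane(c,(380+100/5,20+292/5),.046);print("feet",uf,lf)
kn=plane(c,(321.7,79.2),s["tcp_pos"][2]-.004)
for P in(u,l):
    d=P-kn;d[2]=0;print((T.T@d*1000).round(1))
t=(u+l)/2
D=doorR(-55,0)
for r in(.02,0):  # door stays 20 mm short, then on axis
    goal=t+np.array([-r*.7,r*.7,0])-D@np.array([.0005,.1008,0]);goal[2]=.213;print(goal);plan(goal,toolR(D),4)
```

```text
[ 0.60779406 -0.17078733  0.171     ] [ 0.60789774 -0.17066577  0.071     ]
feet [ 0.60597928 -0.1708284   0.146     ] [ 0.60662421 -0.17065796  0.046     ]
[23.7 91.8  0.2]
[23.8 91.7  0.2]
[ 0.51098858 -0.21413348  0.213     ]
4 rows d mm [ 5.16 17.88  9.11] rot deg [ 0.02  -0.023  0.088] mid [ 0.482 -0.191  0.231]
[ 0.52498858 -0.22813348  0.213     ]
4 rows d mm [ 6.   22.76  9.12] rot deg [ 0.02  -0.023  0.088] mid [ 0.489 -0.198  0.231]
```

```bash
python3 -m creep '[{"translation":[0,0,9],"rotation":[0,0,0],"grip":5},{"translation":[0,0,9],"rotation":[0,0,0],"grip":5},{"translation":[0,0,9],"rotation":[0,0,0.3],"grip":5},{"translation":[0,0,9],"rotation":[0,0,0],"grip":5},{"translation":[5.2,18,0],"rotation":[0,0,0],"grip":5},{"translation":[5.2,18,0],"rotation":[0,0,0],"grip":5},{"translation":[5.2,18,0],"rotation":[0,0,0],"grip":5},{"translation":[5.2,17.5,0],"rotation":[0,0,0],"grip":5},{"translation":[0,0,0],"rotation":[0,0,0],"grip":5},{"translation":[0,0,0],"rotation":[0,0,0],"grip":5},{"translation":[0,0,0],"rotation":[0,0,0],"grip":5}]'
python3 - <<'E'
from h import *
b=capture("side");c=cam("wrist");w=capture("wrist");s=sense();print(s["tcp_pos"],s["eef_rot"],s["wrist_force"])
cv2.imwrite("pics/side4.png",b);cv2.imwrite("pics/w5.png",w)
h=cv2.cvtColor(w,cv2.COLOR_BGR2HSV)
for n,z in(("u",.171),("l",.071)):print(n,proj(c,(.6078,-.1707,z)))
m=((h[...,0]>18)&(h[...,0]<35)&(h[...,1]>140)&(h[...,2]>150)).astype(np.uint8);m[:,:250]=0;m[150:]=0;m[:,450:]=0
n,l,st,ce=cv2.connectedComponentsWithStats(m)
for i in range(1,n):
    if st[i,4]>2:print("brass",st[i],ce[i])
x=cv2.resize(b[150:270,330:450],(400,400),interpolation=2);y=cv2.resize(w[30:130,290:390],(400,400),interpolation=2)
cv2.imwrite("pics/c5.png",np.hstack([x,y]))
E
```

```text
time_s: 16.7
tcp_pos: [0.5101, -0.2139, 0.2127]
eef_rot: [0.954, 0.301, 0.0, -0.0]
wrist_force: [-0.4, 0.9, -3.5]
width: 0.0117
[ 0.51031437 -0.21385697  0.21301067] [9.53594249e-01 3.01093737e-01 7.55008596e-04 2.72171598e-05] [-0.03643065 -0.58081964 -4.17090268]
u [[352.84057027  79.74327474]]
l [[342.71308693  91.75301426]]
brass [250  44   2   3   5] [250.4  45.2]
brass [257  47   2   2   4] [257.5  47.5]
brass [268  53  15  18  89] [275.4494382   62.38202247]
brass [350  77   6   7  37] [352.67567568  79.94594595]
brass [331 102   3   2   4] [332.   102.75]
```

View pics/c5.png

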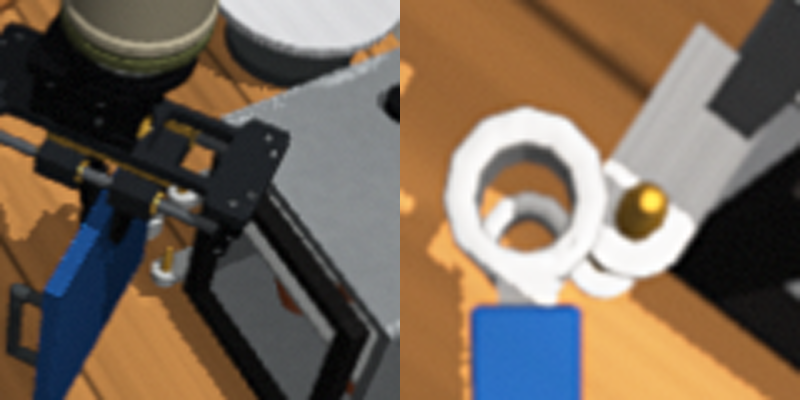

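The wrist crop confirms the fit: ring hole at (321.6,79.5), upper pin tip at (352.7,79.9), which matches the prediction within 0.3 px.

Run:
```python
from h import *
c=cam("wrist");s=sense();T=R.from_quat(s["eef_rot"]).as_matrix()
kn=plane(c,(321.6,79.5),s["tcp_pos"][2]-.004);d=np.array([.6077,-.1707,0])-kn;d[2]=0;print((T.T@d*1000).round(2), plane(c,(352.9,80),.171))
```

```text
[3.820e+00 2.019e+01 2.000e-02] [ 0.60783829 -0.17083037  0.171     ]
```

```bash
python3 -m creep '[{"translation":[1,5,0],"rotation":[0,0,0],"grip":5},{"translation":[1,5,0],"rotation":[0,0,0],"grip":5},{"translation":[1,5,0],"rotation":[0,0,0],"grip":5},{"translation":[0.8,5.2,0],"rotation":[0,0,0],"grip":5},{"translation":[0,0,0],"rotation":[0,0,0],"grip":5},{"translation":[0,0,0],"rotation":[0,0,0],"grip":5},{"translation":[0,0,0],"rotation":[0,0,0],"grip":5}]'
python3 - <<'E'
from h import *
c=cam("wrist");w=capture("wrist");s=sense();T=R.from_quat(s["eef_rot"]).as_matrix();print(s["tcp_pos"],s["wrist_force"])
cv2.imwrite("pics/w6.png",w);h=cv2.cvtColor(w,cv2.COLOR_BGR2HSV)
m=((h[...,0]>18)&(h[...,0]<35)&(h[...,1]>140)&(h[...,2]>150)).astype(np.uint8);m[:,300:350]*=2;m[110:]=0
m=(m==2).astype(np.uint8);n,l,st,ce=cv2.connectedComponentsWithStats(m)
for i in range(1,n):
    if st[i,4]>4:print("brass",st[i],ce[i])
print("pred tip",proj(c,(.6077,-.1707,.171)))
kn=plane(c,(321.6,79.4),s["tcp_pos"][2]-.004);d=np.array([.6078,-.1708,0])-kn;d[2]=0;print((T.T@d*1000).round(2))
E
```

```text
time_s: 17.5
tcp_pos: [0.5253, -0.2286, 0.213]
eef_rot: [0.954, 0.301, 0.001, 0.0]
wrist_force: [-0.8, -0.5, -3.6]
width: 0.0116
[ 0.52527912 -0.22857157  0.21305858] [-0.48928981  0.20189546 -5.33630016]
brass [319  84   4   5  18] [320.5         85.77777778]
brass [324  85   2   4   6] [324.66666667  86.16666667]
pred tip [[320.97881666  86.20368094]]
[ 0.07 -0.39 -0.  ]
```

```bash
python3 -m creep '[{"translation":[0,-0.3,4],"rotation":[0,0,0],"grip":5},{"translation":[0,0,4],"rotation":[0,0,0],"grip":5},{"translation":[0,0,4],"rotation":[0,0,0],"grip":5},{"translation":[0,0,4],"rotation":[0,0,0],"grip":5},{"translation":[0,0,4],"rotation":[0,0,0],"grip":5},{"translation":[0,0,3],"rotation":[0,0,0],"grip":5},{"translation":[0,0,3],"rotation":[0,0,0],"grip":5},{"translation":[0,0,3],"rotation":[0,0,0],"grip":5},{"translation":[0,0,0],"rotation":[0,0,0],"grip":5},{"translation":[0,0,0],"rotation":[0,0,0],"grip":5}]'
```

```text
time_s: 18.55
tcp_pos: [0.5253, -0.2285, 0.1841]
eef_rot: [0.954, 0.301, 0.001, 0.0]
wrist_force: [0.2, 0.3, -4.7]
width: 0.0112
```

```bash
python3 -m creep '[{"translation":[0,0,3],"rotation":[0,0,0],"grip":5},{"translation":[0,0,3],"rotation":[0,0,0],"grip":5},{"translation":[0,0,2],"rotation":[0,0,0],"grip":5},{"translation":[0,0,2],"rotation":[0,0,0],"grip":5},{"translation":[0,0,0],"rotation":[0,0,0],"grip":5}]'
```

```text
time_s: 19.05
tcp_pos: [0.5251, -0.2284, 0.1737]
eef_rot: [0.954, 0.301, 0.0, 0.0]
wrist_force: [-0.4, 0.1, -4.0]
width: 0.0119
```

```bash
python3 -m creep '[{"translation":[0,0,1],"rotation":[0,0,0],"grip":5},{"translation":[0,0,1],"rotation":[0,0,0],"grip":5},{"translation":[0,0,1],"rotation":[0,0,0],"grip":5},{"translation":[0,0,0],"rotation":[0,0,0],"grip":5}]'; python3 -m creep '[{"translation":[0,0,1],"rotation":[0,0,0],"grip":5},{"translation":[0,0,0],"rotation":[0,0,0],"grip":5}]'; python3 -m creep '[{"translation":[0,0,1],"rotation":[0,0,0],"grip":5},{"translation":[0,0,0],"rotation":[0,0,0],"grip":5}]'
```

```text
time_s: 19.45
tcp_pos: [0.5252, -0.2284, 0.171]
eef_rot: [0.954, 0.301, 0.001, 0.0]
wrist_force: [-0.3, 0.0, -3.8]
width: 0.0117
time_s: 19.65
tcp_pos: [0.5254, -0.2285, 0.1702]
eef_rot: [0.954, 0.301, 0.001, 0.0]
wrist_force: [-0.4, 0.2, -3.5]
width: 0.0117
time_s: 19.85
tcp_pos: [0.5254, -0.2289, 0.1697]
eef_rot: [0.954, 0.301, 0.001, 0.001]
wrist_force: [-3.6, -0.6, 3.5]
width: 0.0115
```

```bash
python3 -m creep '[{"translation":[0,0,1],"rotation":[0,0,0],"grip":5},{"translation":[0,0,0],"rotation":[0,0,0],"grip":5}]'
python3 - <<'E'
from h import *
c=cam("wrist");w=capture("wrist");b=capture("side");a=capture("scene");s=sense();print(s["tcp_pos"],s["wrist_force"],s["ft_torque"])
cv2.imwrite("pics/w7.png",w);cv2.imwrite("pics/side7.png",b);cv2.imwrite("pics/scene7.png",a)
x=cv2.resize(b[150:270,330:450],(400,400),interpolation=2);y=cv2.resize(w[30:130,270:370],(400,400),interpolation=2)
cv2.imwrite("pics/c7.png",np.hstack([x,y]))
E
```

```text
time_s: 20.05
tcp_pos: [0.5254, -0.2294, 0.1694]
eef_rot: [0.954, 0.301, 0.001, 0.001]
wrist_force: [-5.8, -1.0, 10.6]
width: 0.0114
[ 0.52538524 -0.22933672  0.16939938] [-5.38846941 -0.7790533   9.82380902] [0.04087733 1.10613007 0.22551079]
```

Seated: the height stalled at 0.1694 with expected 0.169, and the push force rose. Now relieve the push, release and withdraw.

```bash
python3 -m creep '[{"translation":[0,0,-0.8],"rotation":[0,0,0],"grip":5},{"translation":[0,0,0],"rotation":[0,0,0],"grip":45},{"translation":[0,0,0],"rotation":[0,0,0],"grip":45},{"translation":[0,0,0],"rotation":[0,0,0],"grip":45},{"translation":[0,0,0],"rotation":[0,0,0],"grip":45},{"translation":[0,0,-8],"rotation":[0,0,0],"grip":45},{"translation":[0,0,-20],"rotation":[0,0,0],"grip":45},{"translation":[0,0,-20],"rotation":[0,0,0],"grip":45},{"translation":[0,0,-20],"rotation":[0,0,0],"grip":45},{"translation":[0,0,-20],"rotation":[0,0,0],"grip":45},{"translation":[0,0,0],"rotation":[0,0,0],"grip":0},{"translation":[0,0,0],"rotation":[0,0,0],"grip":0}]' 20
python3 - <<'E'
from h import *
c=cam("wrist");w=capture("wrist");b=capture("side");a=capture("scene");s=sense();print(s["tcp_pos"],s["wrist_force"],s["joint_positions"])
cv2.imwrite("pics/w8.png",w);cv2.imwrite("pics/side8.png",b);cv2.imwrite("pics/scene8.png",a)
# door blue top edge in wrist: predicted vs mask
D=doorR(-55.2,0);H=np.array([.6077,-.1707,0]);
def dp(x,y,z):return H+D@(np.array([x,y-99,0])/1000)+[0,0,.115+z/1000]
for p in[(-6,85,90),(6,85,90),(-6,-20,90),(6,-20,90),(-6,-85,90),(6,-85,90)]:print(p,proj(c,dp(*p))[0].round(1))
h=cv2.cvtColor(w,cv2.COLOR_BGR2HSV);m=(h[...,0]>95)&(h[...,0]<125)&(h[...,1]>110)&(h[...,2]>40)
for r in(90,100,110,120,140,160,200):
    x=np.where(m[r,200:450])[0]+200
    if len(x):print(r,x.min(),x.max())
x=cv2.resize(b[150:270,330:450],(400,400),interpolation=2);y=cv2.resize(w[40:240,220:420],(400,400),interpolation=2)
cv2.imwrite("pics/c8.png",np.hstack([x,y]))
n=lambda ps:6+10*np.cos(np.radians(ps))+15*abs(np.sin(np.radians(ps)))
for ps,ex in((-55,16),(-55,0),(-40,0),(-25,0),(-12,0),(0,0)):
    D=doorR(ps,0);P=H+D@np.array([-(n(ps)+ex)/1000,-.135,0]);print(ps,P.round(4))
plan([.47,-.218,.28],down(-90),8)
E
```

```text
time_s: 21.4
tcp_pos: [0.5253, -0.2285, 0.2572]
eef_rot: [0.954, 0.301, 0.001, 0.0]
wrist_force: [0.1, -0.2, -1.1]
width: 0.0356
[ 0.52476054 -0.22823668  0.25603763] [ 0.22119307 -0.15416833 -0.14260769] [-0.24925103  0.2223428   0.68613051  1.58654883 -0.14278679  1.38375111
 -0.50802586]
(-6, 85, 90) [312.6 109.2]
(6, 85, 90) [329.6 109.2]
(-6, -20, 90) [313.4 244.8]
(6, -20, 90) [328.1 244.9]
(-6, -85, 90) [313.8 312.6]
(6, -85, 90) [327.4 312.6]
120 315 329
140 315 329
160 316 329
200 200 329
-55 [ 0.4742 -0.2153  0.    ]
-55 [ 0.4833 -0.2285  0.    ]
-40 [ 0.5031 -0.2591  0.    ]
-25 [ 0.5312 -0.284   0.    ]
-12 [ 0.5611 -0.2988  0.    ]
0 [ 0.5917 -0.3057  0.    ]
8 rows d mm [-6.11 -3.57 -3.  ] rot deg [-1.000e-03 -1.000e-03  4.378e+00] mid [ 0.497 -0.227  0.268]
```

```bash
python3 -m creep '[{"translation":[-6,-3.5,-3],"rotation":[0,0,4.4],"grip":0},{"translation":[-6,-3.5,-3],"rotation":[0,0,4.4],"grip":0},{"translation":[-6,-3.5,-3],"rotation":[0,0,4.4],"grip":0},{"translation":[-6,-3.5,-3],"rotation":[0,0,4.4],"grip":0},{"translation":[-6,-3.5,-3],"rotation":[0,0,4.4],"grip":0},{"translation":[-6,-3.5,-3],"rotation":[0,0,4.4],"grip":0},{"translation":[-6,-3.5,-3],"rotation":[0,0,4.4],"grip":0},{"translation":[-6,-3.5,-3],"rotation":[0,0,4.4],"grip":0},{"translation":[0,0,0],"rotation":[0,0,0],"grip":0},{"translation":[0,0,0],"rotation":[0,0,0],"grip":0}]'
python3 - <<'E'
from h import *
s=sense();print(s["tcp_pos"],s["eef_rot"],s["width"])
w=cv2.imread("pics/w8.png");print("col322 rows 90-124",w[90:124:2,322].tolist())
plan([.47,-.218,.185],down(-90),6)
cv2.imwrite("pics/side9.png",capture("side"))
E
```

```text
time_s: 22.55
tcp_pos: [0.4714, -0.2182, 0.2805]
eef_rot: [1.0, -0.0, 0.001, -0.0]
wrist_force: [0.0, -0.4, 0.1]
width: 0.0006
[ 0.47135047 -0.21818419  0.28045203] [ 9.99999826e-01 -2.06856561e-04  5.50997290e-04 -4.49267438e-05] 0.0006194078983483928
col322 rows 90-124 [[53, 160, 216], [73, 198, 247], [43, 123, 167], [26, 84, 119], [45, 86, 114], [154, 157, 160], [162, 164, 167], [158, 161, 163], [240, 242, 244], [242, 243, 244], [241, 243, 245], [197, 200, 204], [116, 107, 103], [95, 49, 17], [181, 102, 42], [185, 105, 42], [183, 103, 41]]
6 rows d mm [-0.24 -0.03 15.91] rot deg [-0.001 -0.011 -0.004] mid [ 0.471 -0.218  0.233]
```

View pics/c8.png

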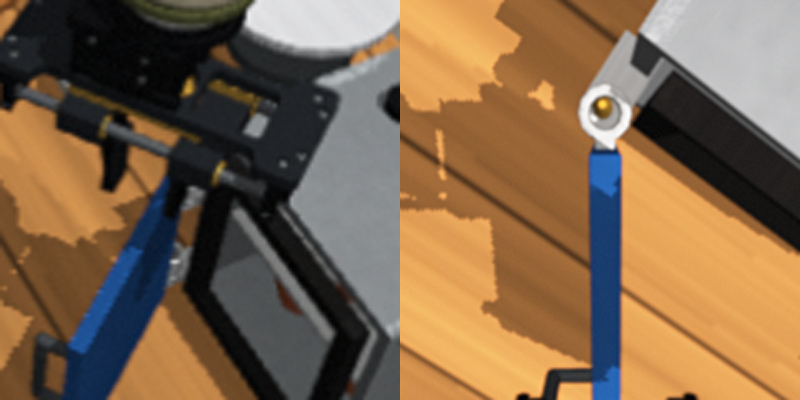

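The crop shows the upper pin's brass tip inside the knuckle ring at crop (604,108), with the door standing free on both pins. Lower the closed fingers on the outside and push it shut along the hinge arc.

```bash
python3 -m creep '[{"translation":[0,0,20],"rotation":[0,0,0],"grip":0},{"translation":[0,0,20],"rotation":[0,0,0],"grip":0},{"translation":[0,0,20],"rotation":[0,0,0],"grip":0},{"translation":[0,0,20],"rotation":[0,0,0],"grip":0},{"translation":[0,0,15],"rotation":[0,0,0],"grip":0},{"translation":[6,5,0],"rotation":[0,0,0],"grip":0},{"translation":[6,5.5,0],"rotation":[0,0,0],"grip":0},{"translation":[4,6,0],"rotation":[0,0,0],"grip":0},{"translation":[4,6,0],"rotation":[0,0,0],"grip":0},{"translation":[4,6,0],"rotation":[0,0,0],"grip":0},{"translation":[4,6,0],"rotation":[0,0,0],"grip":0},{"translation":[4,6.5,0],"rotation":[0,0,0],"grip":0},{"translation":[5.6,5,0],"rotation":[0,0,0],"grip":0},{"translation":[5.6,5,0],"rotation":[0,0,0],"grip":0},{"translation":[5.6,5,0],"rotation":[0,0,0],"grip":0},{"translation":[5.6,5,0],"rotation":[0,0,0],"grip":0},{"translation":[5.6,5,0],"rotation":[0,0,0],"grip":0},{"translation":[0,0,0],"rotation":[0,0,0],"grip":0}]'
cat > chk.py <<'E'
from h import *
import sys
b=capture("side");cv2.imwrite("pics/%s.png"%sys.argv[1],b);S=cam("side")
H=np.array([.6065,-.1715,0])
h=cv2.cvtColor(b,cv2.COLOR_BGR2HSV);m=((h[...,0]>95)&(h[...,0]<125)&(h[...,1]>110)&(h[...,2]>40)).astype(np.uint8)
m[:150]=0;m[280:]=0;m[:,:315]=0;m[:,470:]=0
n,l,st,ce=cv2.connectedComponentsWithStats(m)
for i in range(1,n):
    if st[i,4]>60:
        ys,xs=np.where(l==i);k=(xs-0.0);print(st[i],ce[i].round(1),"lowest",xs[ys.argmax()],ys.max())
for ps in(-55,-27,-10,0):
    D=doorR(ps,0)
    print(ps,[proj(S,H+D@np.array([-.006,y,0])+[0,0,z])[0].round(0).tolist() for y,z in((-.184,.205),(-.184,.025),(-.014,.205),(-.014,.025))])
E
python3 chk.py side10
```

```text
time_s: 24.4
tcp_pos: [0.5317, -0.2853, 0.1858]
eef_rot: [1.0, -0.002, 0.001, 0.0]
wrist_force: [-0.3, -0.3, -0.2]
width: 0.0002
[391 265  11  15  78] [395.9 272.1] lowest 391 279
-55 [[351.0, 250.0], [346.0, 289.0], [384.0, 194.0], [375.0, 238.0]]
-27 [[393.0, 260.0], [382.0, 299.0], [387.0, 196.0], [377.0, 239.0]]
-10 [[419.0, 258.0], [404.0, 297.0], [389.0, 196.0], [379.0, 240.0]]
0 [[432.0, 254.0], [416.0, 293.0], [390.0, 196.0], [380.0, 240.0]]
```

```bash
python3 -m creep '[{"translation":[6,3,0],"rotation":[0,0,0],"grip":0},{"translation":[6,3,0],"rotation":[0,0,0],"grip":0},{"translation":[6,3,0],"rotation":[0,0,0],"grip":0},{"translation":[6,3,0],"rotation":[0,0,0],"grip":0},{"translation":[6,3,0],"rotation":[0,0,0],"grip":0},{"translation":[5,1.5,0],"rotation":[0,0,0],"grip":0},{"translation":[5,1.5,0],"rotation":[0,0,0],"grip":0},{"translation":[5,1.5,0],"rotation":[0,0,0],"grip":0},{"translation":[5,1.5,0],"rotation":[0,0,0],"grip":0},{"translation":[4,0,0],"rotation":[0,0,0],"grip":0},{"translation":[0,0,0],"rotation":[0,0,0],"grip":0}]'
python3 -m creep '[{"translation":[3,0,0],"rotation":[0,0,0],"grip":0},{"translation":[0,0,0],"rotation":[0,0,0],"grip":0}]'
```

```text
time_s: 25.55
tcp_pos: [0.5857, -0.3056, 0.1858]
eef_rot: [1.0, -0.001, 0.001, 0.0]
wrist_force: [0.2, 0.1, -0.5]
width: 0.0005
time_s: 25.75
tcp_pos: [0.5884, -0.3056, 0.186]
eef_rot: [1.0, -0.001, 0.001, 0.0]
wrist_force: [-0.5, 0.4, -1.3]
width: 0.0005
```

```bash
python3 -m creep '[{"translation":[2,0,0],"rotation":[0,0,0],"grip":0},{"translation":[0,0,0],"rotation":[0,0,0],"grip":0}]'; python3 -m creep '[{"translation":[2,0,0],"rotation":[0,0,0],"grip":0},{"translation":[0,0,0],"rotation":[0,0,0],"grip":0}]'; python3 -m creep '[{"translation":[2,0,0],"rotation":[0,0,0],"grip":0},{"translation":[0,0,0],"rotation":[0,0,0],"grip":0}]'
python3 chk.py side11
```

```text
time_s: 25.95
tcp_pos: [0.5902, -0.3058, 0.186]
eef_rot: [1.0, -0.002, 0.001, 0.0]
wrist_force: [-1.0, -0.7, -0.1]
width: -0.0002
time_s: 26.15
tcp_pos: [0.5905, -0.3058, 0.1857]
eef_rot: [1.0, -0.002, -0.001, -0.0]
wrist_force: [-8.5, 2.4, 3.0]
width: 0.0003
time_s: 26.35
tcp_pos: [0.5906, -0.3059, 0.1856]
eef_rot: [1.0, -0.003, -0.003, -0.001]
wrist_force: [-18.1, 3.8, 7.2]
width: 0.0004
[380 204  24  70 217] [388.8 231.7] lowest 402 273
[415 245  17  35 249] [422.8 264.1] lowest 415 279
-55 [[351.0, 250.0], [346.0, 289.0], [384.0, 194.0], [375.0, 238.0]]
-27 [[393.0, 260.0], [382.0, 299.0], [387.0, 196.0], [377.0, 239.0]]
-10 [[419.0, 258.0], [404.0, 297.0], [389.0, 196.0], [379.0, 240.0]]
0 [[432.0, 254.0], [416.0, 293.0], [390.0, 196.0], [380.0, 240.0]]
```

Shut against the frame (stalled at x = .5906, 18 N). Back off and check.

```bash
python3 -m creep '[{"translation":[-5,0,0],"rotation":[0,0,0],"grip":0},{"translation":[-10,0,0],"rotation":[0,0,0],"grip":0},{"translation":[-20,0,0],"rotation":[0,0,0],"grip":0},{"translation":[-20,0,-20],"rotation":[0,0,0],"grip":0},{"translation":[-20,0,-30],"rotation":[0,0,0],"grip":0},{"translation":[-20,-20,-40],"rotation":[0,0,0],"grip":0},{"translation":[-20,-40,-20],"rotation":[0,0,0],"grip":0},{"translation":[0,-45,0],"rotation":[0,0,0],"grip":0},{"translation":[0,-45,0],"rotation":[0,0,0],"grip":0},{"translation":[0,-45,0],"rotation":[0,0,0],"grip":0},{"translation":[0,-45,0],"rotation":[0,0,0],"grip":0},{"translation":[0,0,0],"rotation":[0,0,0],"grip":0},{"translation":[0,0,0],"rotation":[0,0,0],"grip":0}]'
sed -i 's/m\[280:\]=0/m[310:]=0/' chk.py; python3 chk.py side12
python3 - <<'E'
from h import *
b=cv2.imread("pics/side12.png");a0=cv2.imread("pics/side0.png");S=cam("side")
h=cv2.cvtColor(b,cv2.COLOR_BGR2HSV);m=((h[...,1]<50)&(h[...,2]>170)).astype(np.uint8)
n,l,st,ce=cv2.connectedComponentsWithStats(m)
for i in range(1,n):
    if st[i,4]>60 and 290<ce[i][1]<360 and ce[i][0]<420:print("lid",st[i],plane(S,ce[i],.115))
B=((cv2.cvtColor(b,cv2.COLOR_BGR2HSV)[...,0]//1>95)&(h[...,0]<125)&(h[...,1]>110)&(h[...,2]>40)).astype(np.uint8);B[:180]=0;B[310:]=0;B[:,:370]=0;B[:,445:]=0
q=max(cv2.findContours(B,0,2)[0],key=cv2.contourArea);print("door quad",cv2.approxPolyDP(q,4,True)[:,0].tolist())
# x of inner/outer top corners at z=.205
d=cv2.absdiff(b,a0).max(2)>60; n,l,st,ce=cv2.connectedComponentsWithStats(d.astype(np.uint8))
print([(st[i].tolist()) for i in range(1,n) if st[i,4]>120])
E
```

```text
time_s: 27.7
tcp_pos: [0.4796, -0.0647, 0.2959]
eef_rot: [1.0, -0.0, 0.001, -0.0]
wrist_force: [0.1, -1.5, -0.6]
width: 0.0004
[ 379  197   55   96 1276] [409.6 240.4] lowest 411 292
-55 [[351.0, 250.0], [346.0, 289.0], [384.0, 194.0], [375.0, 238.0]]
-27 [[393.0, 260.0], [382.0, 299.0], [387.0, 196.0], [377.0, 239.0]]
-10 [[419.0, 258.0], [404.0, 297.0], [389.0, 196.0], [379.0, 240.0]]
0 [[432.0, 254.0], [416.0, 293.0], [390.0, 196.0], [380.0, 240.0]]
lid [157 290  34  18  95] [ 0.07253241 -0.16686397  0.115     ]
lid [134 305  22  11  72] [ 0.00939736 -0.16667268  0.115     ]
lid [317 311  25  23 444] [ 0.35692149 -0.36128092  0.115     ]
door quad [[393, 197], [379, 238], [392, 258], [381, 240], [391, 212], [422, 260], [411, 284], [405, 282], [412, 292], [433, 255]]
[[8, 0, 95, 37, 1825], [106, 0, 139, 63, 4779], [240, 0, 49, 37, 1279], [292, 0, 70, 78, 1157], [0, 35, 25, 58, 1026], [323, 43, 21, 21, 284], [309, 52, 34, 33, 637], [46, 67, 46, 59, 1198], [160, 73, 20, 20, 251], [284, 75, 69, 53, 1075], [132, 78, 39, 69, 1198], [9, 87, 42, 56, 1422], [75, 89, 71, 117, 3273], [313, 117, 45, 42, 912], [17, 126, 56, 129, 2001], [241, 146, 44, 28, 697], [226, 158, 21, 24, 222], [210, 163, 22, 24, 259], [261, 164, 51, 47, 701], [166, 169, 40, 32, 758], [145, 181, 17, 29, 273], [124, 196, 17, 15, 161], [355, 197, 79, 110, 2204], [104, 204, 20, 40, 401], [69, 211, 30, 24, 324], [74, 242, 17, 22, 227], [91, 248, 30, 17, 211], [307, 311, 35, 40, 1002]]
```

The door matches its shut outline within about 2 px, except the bottom free corner, about 4 px off. One check that the bystanders have not moved, then hand in.

Run:
```python
from h import *
a0=cv2.imread("pics/scene0.png");a1=capture("scene");cv2.imwrite("pics/scene12.png",a1);b0=cv2.imread("pics/side0.png");b1=cv2.imread("pics/side12.png")
# template match of each bystander patch (half size 12px)
for nm,i0,i1,pts in(("scene",a0,a1,dict(bat_a=(400,205),bat_b=(425,222),bowl=(361,263),brick=(160,277),bottle=(338,200),mug=(298,198),spool=(357,191))),
                    ("side",b0,b1,dict(bat_a=(288,135),bat_b=(310,122),bowl=(360,170),brick=(453,325),bottle=(284,200),mug=(288,240),spool=(258,188)))):
    for k,(x,y) in pts.items():
        t=i0[y-14:y+14,x-14:x+14];r=cv2.matchTemplate(i1[y-30:y+30,x-30:x+30],t,cv2.TM_CCOEFF_NORMED);_,v,_,p=cv2.minMaxLoc(r);print(nm,k,round(v,2),p[0]-16,p[1]-16)
close_job()
```

```text
scene bat_a 1.0 0 0
scene bat_b 0.12 0 15
scene bowl 1.0 0 0
scene brick 1.0 0 0
scene bottle 0.98 0 0
scene mug 0.99 0 0
scene spool 1.0 0 0
side bat_a 0.91 0 0
side bat_b 0.47 10 7
side bowl 1.0 0 0
side brick 1.0 0 0
side bottle 0.91 0 0
side mug 1.0 0 0
side spool 0.97 0 0
the job is handed in; nothing more can be done
```

Run:
```python
import cv2
for a,b,pts in(("scene0","scene12",[(412,212),(416,220),(418,235)]),("side0","side12",[(296,108),(302,115),(322,138)])):
    i0=cv2.imread(f"pics/{a}.png");i1=cv2.imread(f"pics/{b}.png")
    for x,y in pts:
        r=cv2.matchTemplate(i1[y-18:y+18,x-18:x+18],i0[y-6:y+6,x-6:x+6],cv2.TM_CCOEFF_NORMED);_,v,_,p=cv2.minMaxLoc(r);print(a,x,y,round(v,2),p[0]-12,p[1]-12)
```

```text
scene0 412 212 0.24 0 0
scene0 416 220 0.11 11 -9
scene0 418 235 0.22 9 4
side0 296 108 0.42 -3 -10
side0 302 115 0.5 2 12
side0 322 138 0.68 -8 12
```

Run:
```python
import cv2,numpy as np
for f,(x0,x1,y0,y1) in(("scene0",(395,470,180,270)),("scene7",(395,470,180,270)),("scene12",(395,470,180,270)),("side0",(280,345,85,160)),("side3",(280,345,85,160)),("side12",(280,345,85,160))):
    h=cv2.cvtColor(cv2.imread(f"pics/{f}.png"),cv2.COLOR_BGR2HSV)[y0:y1,x0:x1]
    m=((h[...,0]<12)&(h[...,1]>90)&(h[...,2]<110)).astype(np.uint8)
    n,l,st,ce=cv2.connectedComponentsWithStats(m);i=1+st[1:,4].argmax();print(f,st[i]+[x0,y0,0,0,0],ce[i]+[x0,y0])
```

```text
scene0 [404 193  40  60 663] [416.14027149 221.33333333]
scene7 [ 404  193   45   60 1676] [425.3150358  221.30131265]
scene12 [ 404  193   45   60 1677] [425.47048301 221.10852713]
side0 [288 101  43  42 347] [309.82420749 119.55907781]
side3 [288 101  22  27 170] [300.28235294 112.51176471]
side12 [296 105   7   8  35] [298.85714286 108.25714286]
```

The drying box is closed up and the job is handed in, at about 28 s on the robot's clock (limit 72 s).

**What I did**
- **Jar:** it stands upright in the middle of the bare ware board. Its lid measured (0.357, -0.361) against a board centre of (0.359, -0.363), both when released and at the end.
- **Door:** I took the blue door by its top edge and hung it at about 55° open, centring the knuckles over the pins to about 0.4 mm in the wrist picture. I kept hold until it stopped on the seats, with the tool at 0.1694 m where 0.169 m was expected and the push force rising to about 10 N. The picture after letting go showed the upper pin's tip inside its knuckle.
- **Closing:** I pushed the door with closed fingers until it stalled on the frame at 18 N, then moved the arm clear. It stayed shut.

**Last checks**
- **Door outline:** three of the four shut-door corners agree with the calculated position within about 3 px. The bottom corner at the free edge reads about 4 px off, probably the edge of the colour mask.
- **Bystanders:** the pale bat, bowl, brick, bottle, mug and spool matched their starting pictures with no shift in either view.
- **Dark bat:** picture matching failed for it, because its patch overlapped the door that has now gone. After hand-in I compared saved scene pictures, and its outline starts at the same corner with the same height as before, so it has not moved. Its colour mask in the side view shrank, so that view settles nothing.
- **One disagreement:** after letting go, the door's hinge-side top edge appeared about 7 px (around 5 mm) from where I calculated it. I did not track this down.

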